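# Put the stacked abrasive stones back in their trays

### The job

The sculptor's abrasive stones have been left in a stack: take it apart and lay every stone flat on the felt in the wooden tray cut to its own shape and size - the small round plug, the round wheel, the square block and the long brick, each fully down in its recess. The stones are brittle, so set them down, do not drop them, and leave the jar and the brush where they are.

Things in the scene. Friction and masses are not known exactly. Their poses are not given: they have to be found in the camera images.
- brick_mid (a point): long grey rubbing brick, 160 x 56 x 30 mm (along its x, y, z), about 0.55 kg, lying flat on the bench as the bottom of the stack. The point is its centre, 15 mm above its underside; x runs along its length, z up. The wheel and the block stand side by side on it, about 45 mm either way from its middle along its length, either one at either end.
- wheel_mid (a point): pale round grinding wheel, 52 mm across and 30 mm high, about 0.13 kg, lying flat on one half of the brick, with the plug standing on it. The point is its centre, 15 mm above its underside; z is its axis.
- block_mid (a point): grey square dressing stone, 46 x 46 x 30 mm (x, y, z), about 0.13 kg, lying flat on the other half of the brick, turned a little. The point is its centre, 15 mm above its underside; x and y are square to its sides.
- plug_mid (a point): small grey round honing plug, 30 mm across and 30 mm high, about 0.05 kg, standing on the wheel as the top of the stack. The point is its centre, 15 mm above its underside; z is its axis.
- brick_tray_floor (a point): fixed pale wooden tray, 200 x 98 mm and 12 mm high, lying on the bench, with a recess (176 x 72 mm) in its top, 7 mm deep, lined with dark felt. The point is the centre of the recess floor, 5 mm above the bench; the rim is 7 mm higher than this point. z is up; x runs along its length. It may be at any of several places on the bench.
- wheel_tray_floor (a point): fixed pale wooden tray, 92 x 92 mm and 12 mm high, lying on the bench, with a recess (round 66 mm) in its top, 7 mm deep, lined with dark felt. The point is the centre of the recess floor, 5 mm above the bench; the rim is 7 mm higher than this point. z is up; x and y are square to its sides. It may be at any of several places on the bench.
- block_tray_floor (a point): fixed pale wooden tray, 88 x 88 mm and 12 mm high, lying on the bench, with a recess (square 62 x 62 mm) in its top, 7 mm deep, lined with dark felt. The point is the centre of the recess floor, 5 mm above the bench; the rim is 7 mm higher than this point. z is up; x and y are square to the sides of the recess. It may be at any of several places on the bench.
- plug_tray_floor (a point): fixed pale wooden tray, 72 x 72 mm and 12 mm high, lying on the bench, with a recess (round 46 mm) in its top, 7 mm deep, lined with dark felt. The point is the centre of the recess floor, 5 mm above the bench; the rim is 7 mm higher than this point. z is up; x and y are square to its sides. It may be at any of several places on the bench.
- jar_mid (a point): amber glass jar with a steel cap, 56 mm across and 85 mm high, standing loose on the bench; not part of the job, to be left alone. The point is half-way up it.
- brush_mid (a point): flat dusting brush, 160 mm long (along its x), 44 mm wide, 16 mm high, lying loose on the bench; not part of the job, to be left alone. The point is 8 mm above the bench, half-way along it.
Things that resemble listed ones, but are neither listed nor needed, are in the scene too. What is shaped like the part that bears wheel_mid but blue or pink is not meant. Leave any pink look-alike of the part that bears plug_tray_floor alone.

How it is judged:
By the outcome, as a careful person would: the job done as asked, in the order asked, and still so for the second after the job is handed in, with the robot touching nothing.
It also fails if it takes over 128 s, if anything falls off the work surface, if the arm or the gripper's body presses on something with over 40 N, if the wrist force passes 120 N, or if a joint passes its speed limit or range.

### The arm

A 6-joint arm with a two-finger parallel gripper is mounted at the origin on the work surface. World frame = base frame: x ahead of the robot, y to its left, z up, the work surface at z = 0. Lengths are in m, angles in rad, forces in N, time in s.
With the tool pointing down it reaches from about 0.3 to 0.875 m from the base axis. Payload 6.4 kg.
Tool frame: the origin (TCP) lies midway between the tips of the shut fingers; the grasp point (between the pads) lies 19 mm behind it; x points along the fingers, y is the direction in which the jaws open and shut, and the axes are right-handed (so a half turn about x gives the same grasp; the last joint's range is limited). The gripper opens to 85 mm and grips with 20 to 120 N. Pads are 22 mm wide; open, the fingers measure 114 mm over their backs; the gripper's body (76 mm by 85 mm) begins 54 mm behind the grasp point. The pads swing forward as they close: fully open they stand 13 mm farther back than shut.
Start: joints at [-1.327, 0.181, 1.607, -0, 1.354, -0.206], TCP at [0.25, -0.518, 0.231] pointing down, gripper open.
Joint ranges: [-2.99, 2.99], [-0.89, 2.07], [0.3, 2.58], [-1.14, 4.28], [0, 2.63], [-3.12, 3.12]. Speed limits (rad/s): [2.57, 2.57, 3.01, 3.14, 3.14, 3.14].

### API

Orientations are given as a unit quaternion [w, x, y, z].
In Python, from bench import ctrl gives the robot as it stands.
- The arm moves only by the tool servo_tool, never from a script. Its argument "targets" is a list of rows, each a list of 7 numbers: the turn, a rotation vector about the tool's x, y, z in rad, then the shift along the tool's x, y, z in mm, then the opening, from -1 (shut) to 1 (fully open). A call has exactly 8 rows; each row is the pose to reach, as a shift and turn from the pose measured when the call began, along the tool's axes at that moment; what a row does not reach only later rows make up. A row lasts 1/8 s, in which the tool goes at most 62.5 mm and 10.7 degrees, less where a joint would pass 70% of its speed; a pose out of reach is approached as far as the arm can. A call with a gripper value outside its range is refused whole. The fingers move at their own pace and stop on an object; the grip force is fixed at half the most. Time passes only in rows, so rows that repeat a pose let the fingers close, or fill a call up. It gives the time, the measured TCP pose, the force and the opening at its end, in the units of the state.
- ctrl.get_obs(): the state, without advancing time (a new reading comes with each control period).
- ctrl.camera(name): name is "side" or "top" or "wrist"; returns a dict with "pixels" (420x560x3 uint8, blue, green, red), "intrinsics" (3x3 intrinsics, pixels), "R" (3x3) and "t" (3): a world point X has camera coordinates R X + t; the wrist camera has in their place "tool_from_camera" (4x4, takes a point from camera to tool coordinates, whose origin is the TCP and whose axes are the tool frame's). Camera axes: x right, y down, z forward; pixel columns grow to the right and rows downward; lengths in m; the calibration is good to about 2 mm. The wrist camera is an equidistant fisheye: a pixel r from the principal point sees the ray r / f radians off the axis. A picture is of the moment at which its call begins: read the wrist's pose just before it. There is no depth.
- ctrl.hand_in(): hands the job in, once; it reports no verdict.
The state is a dict: "time_s": time; "q": joint angles; "dq": joint speeds; "joint_efforts": joint torques, N m; "eef_pos": TCP position; "eef_rot": TCP orientation; "wrist_force": force on the tool from outside, world axes, zero at the start; "torque": the same for the moment, N m; "opening": opening from 0.0 (shut) to 1.0 (fully open).
Only numpy, scipy, OpenCV 4.12 (cv2) and the standard library are available. Lean on these libraries where they do the work, as an engineer would, in place of code of your own. Each camera call takes 0.05 s, during which the arm holds its last target.

## Working session

There is one attempt and no reset: what is moved stays moved. The work goes in short steps, Python scripts to look and compute and a tool call to move; the robot and the scene stay as the last step left them, time stands still between calls to the robot, and variables do not carry over. Pictures are saved under pics/ and viewed, and the job is handed in when it is done.

Besides the shell and the picture viewer there is one more tool, called by a JSON object that holds its "op" and its "data", one argument or row to a line. servo_tool: Moves the arm, as the interface text tells. Its arguments: {"type":"object","properties":{"targets":{"type":"array","items":{"type":"array","items":{"type":"number"}}}},"required":["targets"]}

```bash
ls; mkdir -p pics; python3 - <<'E'
from bench import ctrl
import cv2,numpy as np
o=ctrl.get_obs();print(o)
for n in ['side','top','wrist']:
    c=ctrl.camera(n);cv2.imwrite(f'pics/{n}0.png',c['pixels'])
    print(n,{k:np.round(v,4).tolist() for k,v in c.items() if k!='pixels'})
E
```

```text
pics
{'time_s': 0.0, 'q': array([-1.32728511e+00,  1.81528735e-01,  1.60803650e+00, -2.08760672e-05,
        1.35381197e+00, -2.06344406e-01]), 'dq': array([ 4.00873716e-05, -1.32098444e-04,  2.20647727e-03,  1.88114107e-03,
       -1.27582360e-03,  1.40045286e-03]), 'joint_efforts': array([ 6.65486168e-04, -4.44870687e+01, -3.51330721e+01, -1.62580832e-04,
        9.24299704e-03, -1.22634660e-05]), 'eef_pos': array([ 0.24987656, -0.5172334 ,  0.23037731]), 'eef_rot': array([-0.15708106, -0.68927535, -0.15834245,  0.68931321]), 'wrist_force': array([ 0.21243961,  0.51023075, -0.02101483]), 'torque': array([-2.90889880e-02, -4.32672277e-05, -2.86977257e-02]), 'opening': 1.0033066045914223}
side {'intrinsics': [[408.7593, 0.0, 284.9283], [0.0, 408.7593, 204.9222], [0.0, 0.0, 1.0]], 'R': [[0.9671, -0.2536, -0.0171], [-0.1951, -0.6975, -0.6895], [0.163, 0.6702, -0.724]], 't': [-0.6011, 0.1552, 0.8508]}
top {'intrinsics': [[454.7668, 0.0, 278.774], [0.0, 454.7668, 214.5237], [0.0, 0.0, 1.0]], 'R': [[0.0227, -0.9997, 0.007], [-0.9811, -0.0236, -0.1921], [0.1922, -0.0025, -0.9814]], 't': [-0.0065, 0.6272, 0.8723]}
wrist {'intrinsics': [[325.1923, 0.0, 275.3423], [0.0, 325.1923, 207.0848], [0.0, 0.0, 1.0]], 'tool_from_camera': [[-0.0001, -0.3086, 0.9512, -0.1416], [1.0, -0.0006, -0.0001, 0.0008], [0.0006, 0.9512, 0.3086, -0.0781], [0.0, 0.0, 0.0, 1.0]]}
```

View pics/side0.png

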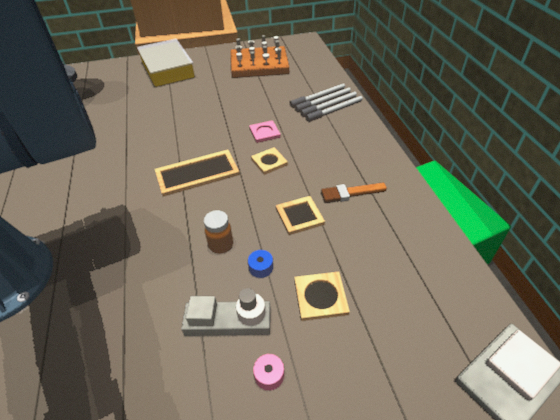

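View pics/top0.png

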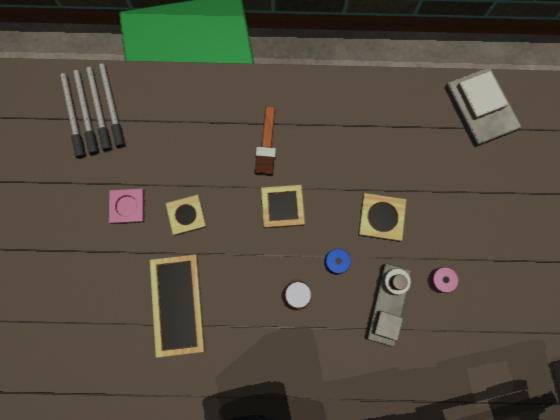

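View pics/wrist0.png

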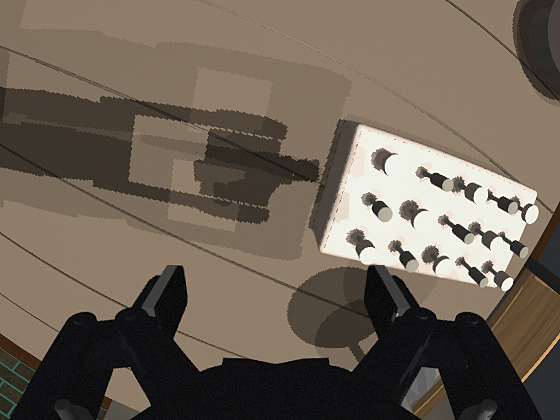

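Candidates: the wheel could be white (397,281), blue (338,261) or pink (445,280) in the top view; white is pale and under the plug, so I choose it. The plug tray could be wood (185,214) or pink (126,206); I choose wood. The brick tray is (177,305), the block tray (283,206), the wheel tray (383,217). Next I check close crops.

```bash
python3 - <<'E'
import cv2,numpy as np
t=cv2.imread('pics/top0.png');s=cv2.imread('pics/side0.png')
a=cv2.resize(t[245:355,355:470],None,fx=4,fy=4,interpolation=cv2.INTER_CUBIC)
b=cv2.resize(s[275:340,175:280],None,fx=4,fy=4,interpolation=cv2.INTER_CUBIC)
H=np.zeros((440,800,3),np.uint8);b=b[:, :340];H[:440,:460]=a;H[:260,460:800]=b
cv2.imwrite('pics/crop1.png',H)
cv2.imwrite('pics/crop2.png',cv2.resize(t[170:365,90:420],None,fx=2.4,fy=2.4,interpolation=cv2.INTER_CUBIC))
E
```

```text
(no output)
```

View pics/crop1.png

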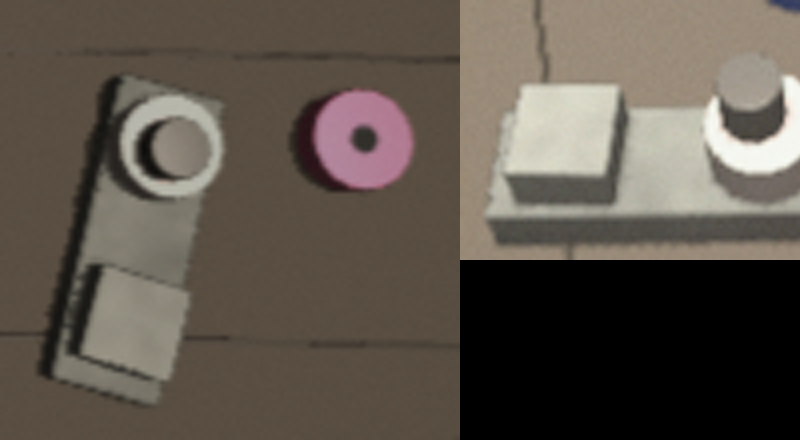

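View pics/crop2.png

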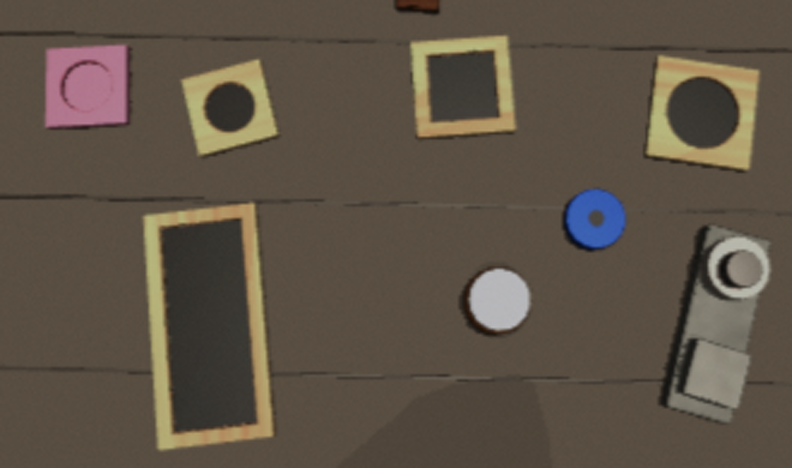

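```bash
cat > h.py <<'E'
import cv2,numpy as np
from bench import ctrl
def ray(c,uv,z):
    uv=np.atleast_2d(np.float64(uv)); K=c['intrinsics'];R=c['R'];t=c['t']
    d=np.c_[(uv[:,0]-K[0,2])/K[0,0],(uv[:,1]-K[1,2])/K[1,1],np.ones(len(uv))]@R
    C=-R.T@t; s=(z-C[2])/d[:,2]
    return (C+d*s[:,None])[:,:2]
def rect(p):
    r=cv2.minAreaRect(np.float32(p*1000)); b=cv2.boxPoints(r)
    e=[b[1]-b[0],b[2]-b[1]]; e=max(e,key=np.linalg.norm)
    return np.round(r[0],1),np.round(r[1],1),round(np.degrees(np.arctan2(e[1],e[0]))%180,1)
E
python3 - <<'E'
from h import *
for n,win in (('top',[('brick',150,250,205,360),('plug',160,190,210,240),('block',255,180,310,232),('wheel',355,188,412,245)]),
              ('side',[('brick',150,148,244,195),('plug',248,145,292,176),('block',272,193,328,235),('wheel',290,268,355,322)])):
    c=ctrl.camera(n); img=c['pixels']; hsv=cv2.cvtColor(img,cv2.COLOR_BGR2HSV)
    m=cv2.inRange(hsv,(12,70,90),(35,255,255))
    for k,x0,y0,x1,y1 in win:
        w=np.zeros_like(m);w[y0:y1,x0:x1]=m[y0:y1,x0:x1]
        cs,h=cv2.findContours(w,cv2.RETR_CCOMP,cv2.CHAIN_APPROX_NONE)
        i=max(range(len(cs)),key=lambda i:cv2.contourArea(cs[i]))
        print(n,k,'outer',*rect(ray(c,cs[i][:,0],.012)))
        hs=[cs[j] for j in range(len(cs)) if h[0][j][3]==i]
        if hs: print('   hole',*rect(ray(c,max(hs,key=cv2.contourArea)[:,0],.009)))
c=ctrl.camera('top')
f=lambda p:(np.float64(p)+.5)/4-.5+[355,245]
print('plug',ray(c,f([(181,147)]),.09),'wheel',ray(c,f([(171,146)]),.06))
print('block',*rect(ray(c,f([(103,265),(190,290),(168,381),(80,355)]),.06)))
print('brick',*rect(ray(c,f([(122,76),(222,102),(157,405),(55,375)]),.03)))
E
```

```text
top brick outer [440.5 218.1] [206.4 102.4] 7.8
   hole [441.4 217.7] [179.6  75. ] 8.2
top plug outer [636.2 210.6] [80.4 79.4] 17.0
   hole [633.2 210.5] [45.7 45.6] 47.9
top block outer [6.591e+02 5.000e-01] [93.4 95.9] 96.2
   hole [657.9   0.7] [64.9 64.4] 5.5
top wheel outer [ 639.2 -219.1] [99.6 95.5] 82.6
   hole [ 639.2 -216.5] [65.2 66.7] 135.3
side brick outer [442.1 211.8] [204.1 116.6] 7.9
   hole [441.1 217.8] [176.  68.] 8.1
side plug outer [632.1 205.5] [81.4 87.6] 106.3
   hole [632.9 210.2] [37.  42.8] 164.2
side block outer [656.2  -3.2] [ 94.5 101.2] 95.3
   hole [657.6   0.8] [61.2 59.4] 5.9
side wheel outer [ 637.1 -218.7] [100.5  95.4] 82.5
   hole [ 638.4 -216.3] [62.4 62.6] 115.4
plug [[ 0.49539266 -0.2289683 ]] wheel [[ 0.49738137 -0.23207674]]
block [ 411.1 -212.1] [44.3 45.7] 164.6
brick [ 452.4 -222.5] [ 53.1 157.1] 166.1
```

```bash
cat >> h.py <<'E'
from scipy.spatial.transform import Rotation as Ro
def go(x,y,z,yaw,rel=False):
    """world mm / deg of tool y (mod 180) -> turn (rad) & shift (mm) in tool axes"""
    o=ctrl.get_obs(); w=o['eef_rot']; R0=Ro.from_quat([w[1],w[2],w[3],w[0]]).as_matrix()
    cur=np.degrees(np.arctan2(R0[1,1],R0[0,1])); yaw=cur+((yaw-cur+90)%180-90)
    a=np.radians(yaw); X=np.array([0,0,-1.]);Y=np.array([np.cos(a),np.sin(a),0]);R1=np.c_[X,Y,np.cross(X,Y)]
    p=o['eef_pos']*1000
    print('t',round(o['time_s'],2),'pos',np.round(p,1),'yaw',round(cur,1),'q6',round(o['q'][5],2),'open',round(o['opening'],2),'F',np.round(o['wrist_force'],1))
    print('turn',np.round(Ro.from_matrix(R0.T@R1).as_rotvec(),3),'shift',np.round(R0.T@(np.array([x,y,z])-p),1))
    print('per 100mm world up: shift x -100')
E
python3 -c "
from h import *
go(495.5,-230,150,76)"
```

```text
t 0.3 pos [ 250.  -517.6  231. ] yaw -64.2 q6 -0.21 open 1.0 F [ 0.1 -0.2  0.2]
turn [0.694 0.    0.001] shift [  81.1 -152.2 -346.2]
per 100mm world up: shift x -100
```

{"op": "servo_tool", "data": {
  "targets": [
    [0.04,0,0,5,-9,-21,1],
    [0.14,0,0,16,-30,-69,1],
    [0.25,0,0,29,-55,-125,1],
    [0.36,0,0,42,-79,-180,1],
    [0.47,0,0,55,-103,-235,1],
    [0.58,0,0,68,-128,-291,1],
    [0.67,0,0,78,-146,-332,1],
    [0.694,0,0,81,-152,-346,1]
  ]
}}

```text
time_s: 1.3
eef_pos: [0.4964, -0.2275, 0.1492]
eef_rot: [0.086, -0.701, 0.085, 0.702]
wrist_force: [0.3, 0.2, 0.4]
opening: 1.002
```

```bash
python3 -c "
from h import *
c=ctrl.camera('wrist');cv2.imwrite('pics/w1.png',c['pixels'])
go(495.5,-229.5,70,76)"
```

```text
t 1.35 pos [ 496.8 -227.1  149.2] yaw -103.9 q6 1.17 open 1.0 F [ 0.1  1.  -0.7]
turn [0.001 0.001 0.002] shift [79.2  2.8  0.6]
per 100mm world up: shift x -100
```

View pics/w1.png

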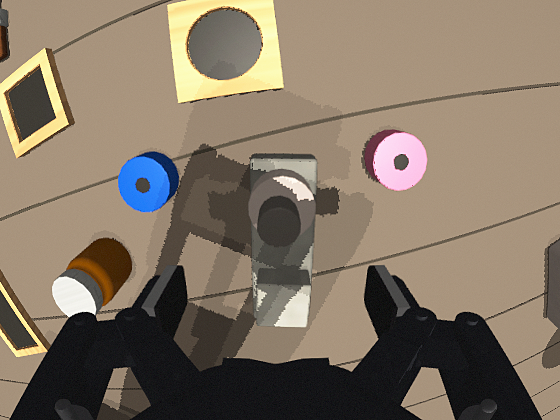

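The wrist view shows the stack between the jaws: plug at about (279,222), wheel (283,207), block (284,300), blue wheel (148,182), pink (397,160). I'll check the wrist ray for the plug.

```bash
cat >> h.py <<'E'
def wray(c,o,uv,z):
    K=c['intrinsics'];T=c['tool_from_camera'];w=o['eef_rot']
    R0=Ro.from_quat([w[1],w[2],w[3],w[0]]).as_matrix();out=[]
    for u,v in np.atleast_2d(uv):
        a=np.array([u-K[0,2],v-K[1,2]])/K[0,0];th=np.hypot(*a)
        d=np.r_[a/th*np.sin(th),np.cos(th)]
        C=R0@T[:3,3]+o['eef_pos'];d=R0@T[:3,:3]@d
        out.append((C+d*(z-C[2])/d[2])[:2]*1000)
    return np.round(out,1)
E
python3 -c "
from h import *
import cv2
i=cv2.imread('pics/w1.png')
cv2.imwrite('pics/w1c.png',cv2.resize(i[140:340,220:350],None,fx=3,fy=3,interpolation=cv2.INTER_CUBIC))
o=ctrl.get_obs();c=ctrl.camera('wrist')
print(wray(c,o,[(279,222)],.09),wray(c,o,[(283,207)],.06),wray(c,o,[(258,277),(309,277),(305,326),(258,326)],.06))
"
```

```text
[[ 499.2 -231.3]] [[ 499.1 -234.6]] [[ 445.5 -200.8]
 [ 435.3 -241.3]
 [ 385.3 -227.8]
 [ 395.7 -187.1]]
```

View pics/w1c.png

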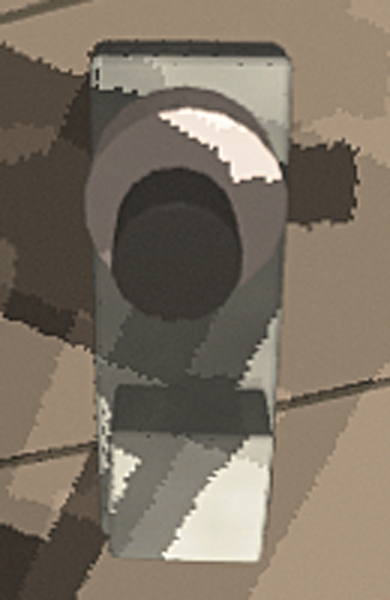

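{"op": "servo_tool", "data": {
  "targets": [
    [0,0,0,10,3,0.5,1],
    [0,0,0,28,3,0.5,1],
    [0,0,0,46,3,0.5,1],
    [0,0,0,62,3,0.5,1],
    [0,0,0,74,3,0.5,0.6],
    [0,0,0,79,3,0.5,0.2],
    [0,0,0,79,3,0.5,-0.1],
    [0,0,0,79,3,0.5,-1]
  ]
}}

```text
time_s: 2.4
eef_pos: [0.4954, -0.2316, 0.0714]
eef_rot: [-0.085, 0.702, -0.085, -0.702]
wrist_force: [0.4, -0.3, -0.9]
opening: 0.328
```

{"op": "servo_tool", "data": {
  "targets": [
    [0,0,0,0,0,0,-1],
    [0,0,0,0,0,0,-1],
    [0,0,0,0,0,0,-1],
    [0,0,0,0,0,0,-1],
    [0,0,0,-5,0,0,-1],
    [0,0,0,-20,0,0,-1],
    [0,0,0,-40,0,0,-1],
    [0,0,0,-55,0,0,-1]
  ]
}}

```text
time_s: 3.4
eef_pos: [0.496, -0.232, 0.1284]
eef_rot: [-0.085, 0.703, -0.085, -0.701]
wrist_force: [0.5, -0.9, -0.3]
opening: 0.327
```

```bash
python3 -c "
from h import *
c=ctrl.camera('wrist');cv2.imwrite('pics/w2.png',c['pixels'])
go(633,210.3,110,76)"
```

```text
t 3.45 pos [ 497.  -232.7  130.3] yaw -103.8 q6 1.16 open 0.33 F [ 0.9 -0.3  0.6]
turn [ 0.003 -0.005 -0.001] shift [  19.8 -462.7  -26.2]
per 100mm world up: shift x -100
```

View pics/w2.png

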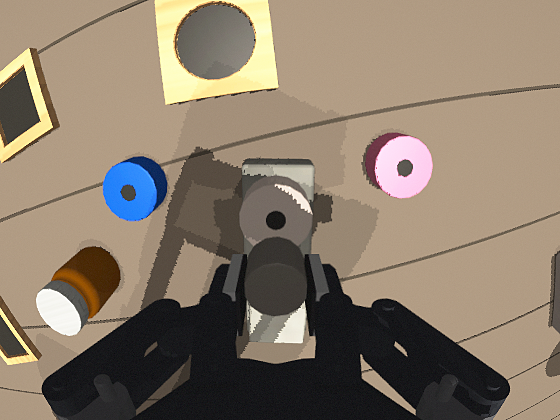

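{"op": "servo_tool", "data": {
  "targets": [
    [0,0,0,0,-28,-2,-1],
    [0,0,0,0,-86,-5,-1],
    [0,0,0,0,-146,-8,-1],
    [0,0,0,0,-206,-12,-1],
    [0,0,0,0,-266,-15,-1],
    [0,0,0,0,-326,-18,-1],
    [0,0,0,0,-386,-22,-1],
    [0,0,0,0,-440,-25,-1]
  ]
}}

```text
time_s: 4.45
eef_pos: [0.6267, 0.1908, 0.13]
eef_rot: [-0.084, 0.704, -0.086, -0.7]
wrist_force: [0.0, -0.5, -0.9]
opening: 0.327
```

```bash
python3 -c "
from h import *
go(633,210.3,40,76)"
```

```text
t 4.45 pos [626.7 190.8 130. ] yaw -103.8 q6 1.93 open 0.33 F [ 0.  -0.5 -0.9]
turn [ 0.004 -0.005 -0.001] shift [ 90.  -20.5  -1.1]
per 100mm world up: shift x -100
```

{"op": "servo_tool", "data": {
  "targets": [
    [0.004,-0.005,0,5,-12,-1,-1],
    [0.004,-0.005,0,18,-20,-1,-1],
    [0.004,-0.005,0,36,-20.5,-1,-1],
    [0.004,-0.005,0,54,-20.5,-1,-1],
    [0.004,-0.005,0,70,-20.5,-1,-1],
    [0.004,-0.005,0,82,-20.5,-1,-1],
    [0.004,-0.005,0,90,-20.5,-1,-1],
    [0.004,-0.005,0,90,-20.5,-1,-1]
  ]
}}

```text
time_s: 5.45
eef_pos: [0.6326, 0.2102, 0.0393]
eef_rot: [0.086, -0.701, 0.087, 0.702]
wrist_force: [1.0, -0.4, 0.2]
opening: 0.322
```

```bash
python3 -c "
from h import *
go(633,210.3,17,76)
c=ctrl.camera('wrist');cv2.imwrite('pics/w3.png',c['pixels'])
c=ctrl.camera('side');i=cv2.resize(c['pixels'][90:240,180:360],None,fx=3,fy=3);cv2.imwrite('pics/s3.png',i)
"
```

```text
t 5.45 pos [632.6 210.2  39.3] yaw -104.0 q6 1.96 open 0.32 F [ 1.  -0.4  0.2]
turn [-0.     0.001 -0.002] shift [22.3 -0.2 -0.4]
per 100mm world up: shift x -100
```

View pics/w3.png

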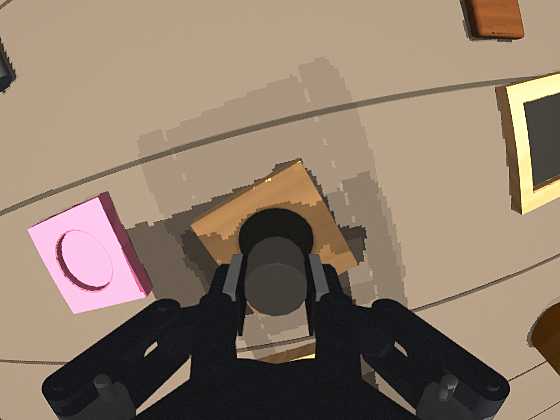

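View pics/s3.png

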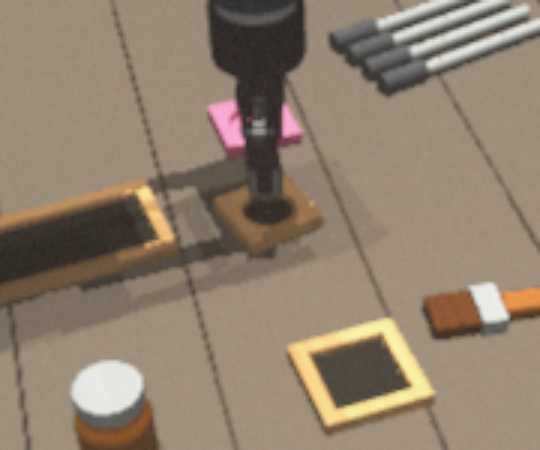

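The plug hangs over the wooden plug tray (recess around (276,235) in the wrist view), clear of the pink one at (85,258). Lowering.

{"op": "servo_tool", "data": {
  "targets": [
    [0,0,0,4,0,0,-1],
    [0,0,0,9,0,0,-1],
    [0,0,0,14,0,0,-1],
    [0,0,0,18,0,0,-1],
    [0,0,0,20,0,0,-1],
    [0,0,0,21.5,0,0,-1],
    [0,0,0,22.5,0,0,-1],
    [0,0,0,23,0,0,-1]
  ]
}}

```text
time_s: 6.55
eef_pos: [0.6335, 0.2104, 0.0175]
eef_rot: [-0.086, 0.702, -0.087, -0.701]
wrist_force: [0.5, -0.7, -0.5]
opening: 0.328
```

{"op": "servo_tool", "data": {
  "targets": [
    [0,0,0,0.4,0,0,-1],
    [0,0,0,0.8,0,0,-1],
    [0,0,0,1.2,0,0,-1],
    [0,0,0,1.5,0,0,-1],
    [0,0,0,1.8,0,0,-1],
    [0,0,0,2.1,0,0,-1],
    [0,0,0,2.4,0,0,-1],
    [0,0,0,2.4,0,0,-1]
  ]
}}

```text
time_s: 7.55
eef_pos: [0.6336, 0.2104, 0.0162]
eef_rot: [-0.086, 0.702, -0.087, -0.701]
wrist_force: [-5.2, -1.2, 7.7]
opening: 0.324
```

Contact at 7.7 N, so it is seated. Release and rise.

{"op": "servo_tool", "data": {
  "targets": [
    [0,0,0,0,0,0,-0.2],
    [0,0,0,0,0,0,0],
    [0,0,0,0,0,0,0.1],
    [0,0,0,-2,0,0,0.1],
    [0,0,0,-20,0,0,0.1],
    [0,0,0,-50,0,0,0.4],
    [0,0,0,-90,0,0,1],
    [0,0,0,-130,0,0,1]
  ]
}}

```text
time_s: 8.55
eef_pos: [0.6337, 0.2106, 0.1489]
eef_rot: [-0.086, 0.703, -0.086, -0.701]
wrist_force: [0.1, -0.6, 0.4]
opening: 1.001
```

```bash
python3 -c "
from h import *
go(497.5,-232.5,140,76)
c=ctrl.camera('wrist');cv2.imwrite('pics/w4.png',c['pixels'])
"
```

```text
t 8.55 pos [633.7 210.6 148.9] yaw -104.0 q6 1.96 open 1.0 F [ 0.1 -0.6  0.4]
turn [ 0.    -0.002 -0.   ] shift [  9.1 462.9  25. ]
per 100mm world up: shift x -100
```

View pics/w4.png

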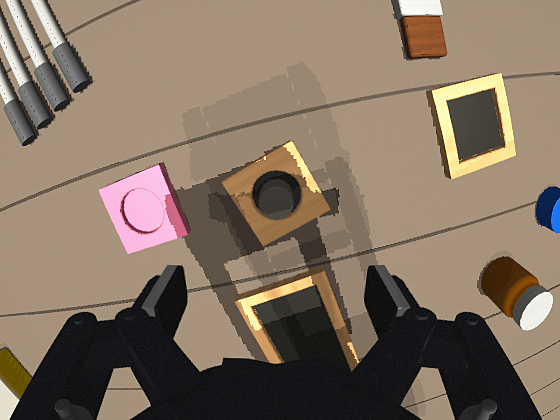

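The plug is in its recess at (277,195). Back to the wheel.

{"op": "servo_tool", "data": {
  "targets": [
    [0,0,0,0,28,2,1],
    [0,0,0,0,88,5,1],
    [0,0,0,0,150,8,1],
    [0,0,0,2,212,12,1],
    [0,0,0,4,274,15,1],
    [0,0,0,6,336,18,1],
    [0,0,0,8,398,22,1],
    [0,0,0,9,450,25,1]
  ]
}}

```text
time_s: 9.6
eef_pos: [0.5037, -0.2218, 0.1466]
eef_rot: [-0.087, 0.707, -0.086, -0.697]
wrist_force: [0.9, 0.3, 0.7]
opening: 1.006
```

```bash
python3 -c "
from h import *
o=ctrl.get_obs();c=ctrl.camera('wrist');i=c['pixels'];cv2.imwrite('pics/w5.png',i)
cv2.imwrite('pics/w5c.png',cv2.resize(i[140:340,180:360],None,fx=3,fy=3,interpolation=cv2.INTER_CUBIC))
go(497.5,-232.5,40,76)
"
```

```text
t 9.65 pos [ 502.3 -227.4  146.7] yaw -104.2 q6 1.17 open 1.0 F [-0.2 -4.8 -0.3]
turn [-0.003 -0.013 -0.002] shift [106.7   6.    4.8]
per 100mm world up: shift x -100
```

View pics/w5c.png

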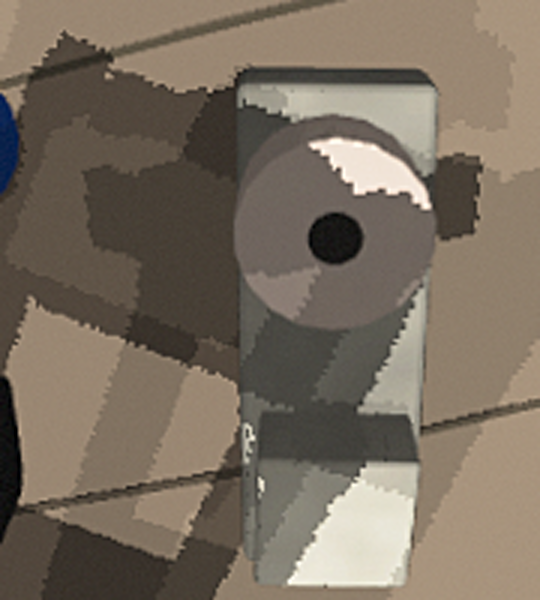

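{"op": "servo_tool", "data": {
  "targets": [
    [-0.003,-0.013,0,10,6,4.8,1],
    [-0.003,-0.013,0,28,6,4.8,1],
    [-0.003,-0.013,0,46,6,4.8,1],
    [-0.003,-0.013,0,64,6,4.8,1],
    [-0.003,-0.013,0,82,6,4.8,1],
    [-0.003,-0.013,0,98,6,4.8,1],
    [-0.003,-0.013,0,106,6,4.8,1],
    [-0.003,-0.013,0,107,6,4.8,0.7]
  ]
}}

```text
time_s: 10.65
eef_pos: [0.4973, -0.2323, 0.039]
eef_rot: [0.086, -0.702, 0.087, 0.702]
wrist_force: [0.9, -0.1, -0.1]
opening: 0.856
```

```bash
python3 -c "
from h import *
o=ctrl.get_obs();c=ctrl.camera('wrist');i=c['pixels'];cv2.imwrite('pics/w6.png',i)
go(497.5,-232.5,39,76)
"
```

```text
t 10.7 pos [ 497.6 -232.6   39.5] yaw -104.0 q6 1.16 open 0.85 F [ 0.6 -0.2 -0.5]
turn [-0.001 -0.    -0.001] shift [ 0.5 -0.1  0.1]
per 100mm world up: shift x -100
```

View pics/w6.png

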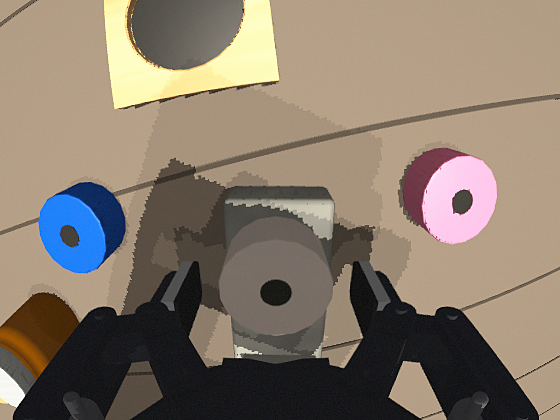

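The wheel is centred between the pads, its hole at (276,292). Close and lift.

{"op": "servo_tool", "data": {
  "targets": [
    [0,0,0,0,0,0,0.5],
    [0,0,0,0,0,0,0.3],
    [0,0,0,0,0,0,-1],
    [0,0,0,0,0,0,-1],
    [0,0,0,0,0,0,-1],
    [0,0,0,-5,0,0,-1],
    [0,0,0,-20,0,0,-1],
    [0,0,0,-40,0,0,-1]
  ]
}}

```text
time_s: 11.7
eef_pos: [0.4972, -0.2323, 0.0802]
eef_rot: [0.086, -0.702, 0.087, 0.702]
wrist_force: [-0.2, -0.6, -1.0]
opening: 0.586
```

```bash
python3 -c "
from h import *
o=ctrl.get_obs();c=ctrl.camera('wrist');i=c['pixels'];cv2.imwrite('pics/w7.png',i)
go(639,-216.4,50,76)
"
```

```text
t 11.75 pos [ 499.  -233.5   83.3] yaw -104.0 q6 1.16 open 0.58 F [ 1.2 -0.4  1.3]
turn [-0.    -0.004 -0.003] shift [  33.7  -50.6 -131.5]
per 100mm world up: shift x -100
```

View pics/w7.png

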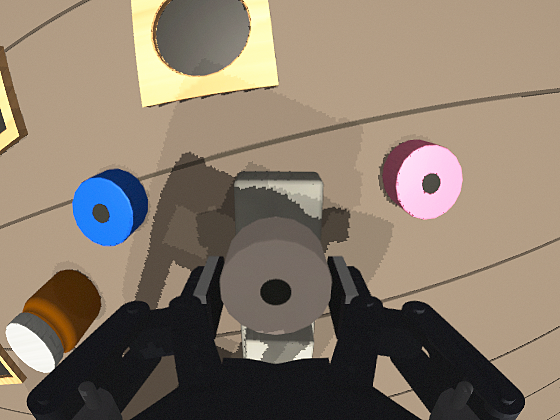

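{"op": "servo_tool", "data": {
  "targets": [
    [0,0,0,-4,-6,-15,-1],
    [0,0,0,-4,-17,-45,-1],
    [0,0,0,-4,-30,-78,-1],
    [0,0,0,-4,-42,-108,-1],
    [0,0,0,2,-49,-126,-1],
    [0,-0.004,-0.002,14,-50.6,-131.5,-1],
    [0,-0.004,-0.002,28,-50.6,-131.5,-1],
    [0,-0.004,-0.002,36,-50.6,-131.5,-1]
  ]
}}

```text
time_s: 12.75
eef_pos: [0.6373, -0.2161, 0.0457]
eef_rot: [0.086, -0.701, 0.086, 0.703]
wrist_force: [-0.6, -0.0, -0.8]
opening: 0.584
```

```bash
python3 -c "
from h import *
o=ctrl.get_obs();c=ctrl.camera('wrist');i=c['pixels'];cv2.imwrite('pics/w8.png',i)
go(639,-216.4,14.5,76)
"
```

```text
t 12.8 pos [ 636.9 -215.9   45. ] yaw -104.1 q6 1.31 open 0.59 F [-1.4  0.  -2.4]
turn [-0.001  0.004 -0.   ] shift [30.4 -0.  -2.3]
per 100mm world up: shift x -100
```

View pics/w8.png

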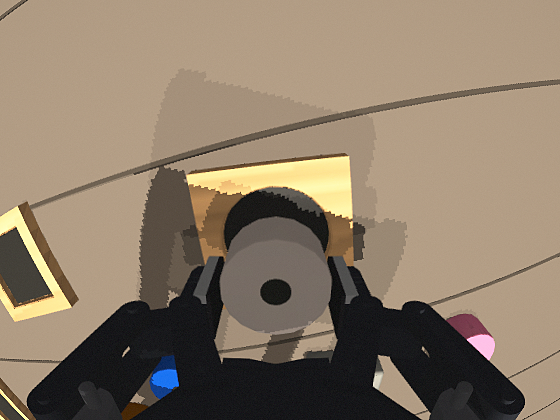

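{"op": "servo_tool", "data": {
  "targets": [
    [0,0.004,0,6,0,-2.3,-1],
    [0,0.004,0,14,0,-2.3,-1],
    [0,0.004,0,21,0,-2.3,-1],
    [0,0.004,0,25,0,-2.3,-1],
    [0,0.004,0,28,0,-2.3,-1],
    [0,0.004,0,29.5,0,-2.3,-1],
    [0,0.004,0,30,0,-2.3,-1],
    [0,0.004,0,30.5,0,-2.3,-1]
  ]
}}

```text
time_s: 13.8
eef_pos: [0.6393, -0.2165, 0.0156]
eef_rot: [-0.086, 0.702, -0.087, -0.702]
wrist_force: [-3.7, 1.6, 8.6]
opening: 0.58
```

{"op": "servo_tool", "data": {
  "targets": [
    [0,0,0,0.3,0,0,-1],
    [0,0,0,0.6,0,0,-1],
    [0,0,0,0.9,0,0,-1],
    [0,0,0,1.2,0,0,-1],
    [0,0,0,1.4,0,0,-1],
    [0,0,0,1.6,0,0,-1],
    [0,0,0,1.6,0,0,-1],
    [0,0,0,1.6,0,0,-1]
  ]
}}

```text
time_s: 14.8
eef_pos: [0.6397, -0.2167, 0.0156]
eef_rot: [-0.086, 0.702, -0.087, -0.701]
wrist_force: [-4.3, 1.8, 10.9]
opening: 0.588
```

{"op": "servo_tool", "data": {
  "targets": [
    [0,0,0,0,0,0,0.25],
    [0,0,0,0,0,0,0.35],
    [0,0,0,0,0,0,0.5],
    [0,0,0,-2,0,0,0.5],
    [0,0,0,-20,0,0,0.5],
    [0,0,0,-50,0,0,0.7],
    [0,0,0,-90,0,0,1],
    [0,0,0,-125,0,0,1]
  ]
}}

```text
time_s: 15.8
eef_pos: [0.6401, -0.2169, 0.1438]
eef_rot: [-0.086, 0.703, -0.087, -0.701]
wrist_force: [0.3, 0.2, -0.3]
opening: 1.002
```

```bash
python3 -c "
from h import *
o=ctrl.get_obs();c=ctrl.camera('wrist');i=c['pixels'];cv2.imwrite('pics/w9.png',i)
go(411.5,-212.5,140,75)
"
```

```text
t 15.85 pos [ 642.7 -218.2  149.7] yaw -104.0 q6 1.31 open 1.0 F [ 3.2 -0.5  3.5]
turn [ 0.017 -0.011 -0.003] shift [  7.3  50.5 225.8]
per 100mm world up: shift x -100
```

View pics/w9.png

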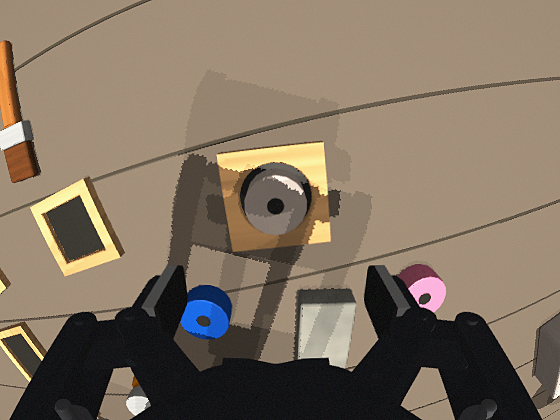

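The wheel is in its round recess at (276,195). Now the block.

{"op": "servo_tool", "data": {
  "targets": [
    [0,0,0,0,3,14,1],
    [0,0,0,2,10,46,1],
    [0.01,0,0,4,20,88,1],
    [0.017,-0.005,0,6,30,132,1],
    [0.017,-0.011,0,7,39,175,1],
    [0.017,-0.011,0,7,46,206,1],
    [0.017,-0.011,0,7,50,223,1],
    [0.017,-0.011,0,7,50.5,226,1]
  ]
}}

```text
time_s: 16.85
eef_pos: [0.4096, -0.2118, 0.1398]
eef_rot: [0.092, -0.701, 0.094, 0.701]
wrist_force: [0.5, -0.2, 0.2]
opening: 0.996
```

```bash
python3 -c "
from h import *
o=ctrl.get_obs();c=ctrl.camera('wrist');i=c['pixels'];cv2.imwrite('pics/w10.png',i)
cv2.imwrite('pics/w10c.png',cv2.resize(i[120:280,180:360],None,fx=4,fy=3.7,interpolation=cv2.INTER_CUBIC))
go(411.5,-212.5,39,75)
"
```

```text
t 16.9 pos [ 410.2 -212.1  140. ] yaw -105.0 q6 1.1 open 1.01 F [-0.2 -0.3  0.3]
turn [-0.001  0.    -0.003] shift [101.   -0.2  -1.4]
per 100mm world up: shift x -100
```

View pics/w10.png

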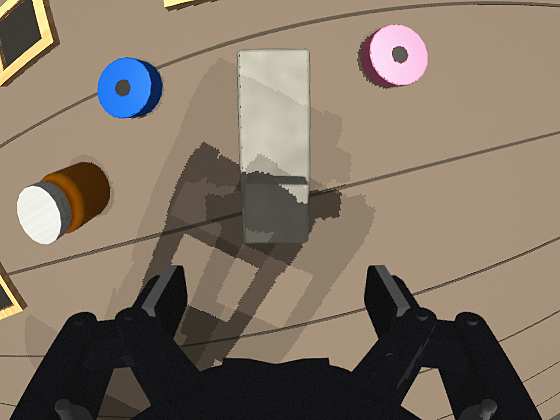

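View pics/w10c.png

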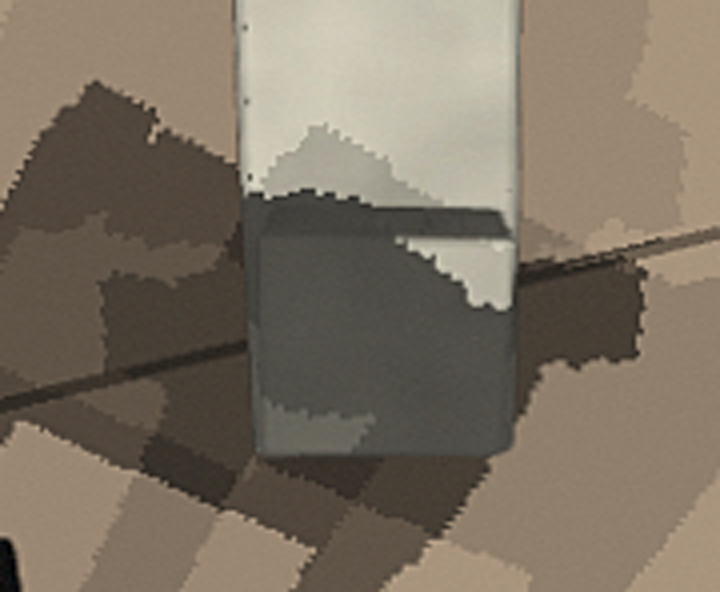

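{"op": "servo_tool", "data": {
  "targets": [
    [0,0,0,10,0,-1.4,1],
    [0,0,0,28,0,-1.4,1],
    [0,0,0,46,0,-1.4,1],
    [0,0,0,64,0,-1.4,1],
    [0,0,0,80,0,-1.4,1],
    [0,0,0,93,0,-1.4,1],
    [0,0,0,100,0,-1.4,1],
    [0,0,0,101,0,-1.4,0.7]
  ]
}}

```text
time_s: 17.9
eef_pos: [0.4114, -0.2125, 0.0386]
eef_rot: [0.092, -0.701, 0.093, 0.701]
wrist_force: [0.8, 0.1, 0.1]
opening: 0.853
```

```bash
python3 -c "
from h import *
o=ctrl.get_obs();c=ctrl.camera('wrist');i=c['pixels'];cv2.imwrite('pics/w11.png',i)
go(411.5,-212.5,39,75)
"
```

```text
t 17.95 pos [ 411.5 -212.7   38.9] yaw -105.0 q6 1.1 open 0.85 F [-0.  -0.5  0. ]
turn [-0.001  0.001 -0.003] shift [-0.1 -0.2  0.1]
per 100mm world up: shift x -100
```

View pics/w11.png

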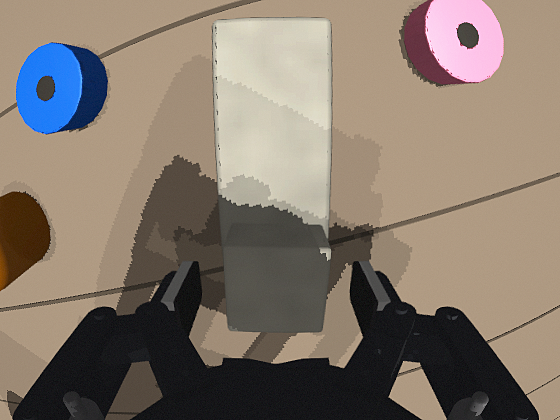

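The block is square and centred between the pads (top face rows 248–331, columns 225–328). Close and lift.

{"op": "servo_tool", "data": {
  "targets": [
    [0,0,0,0,0,0,0.5],
    [0,0,0,0,0,0,0.2],
    [0,0,0,0,0,0,-1],
    [0,0,0,0,0,0,-1],
    [0,0,0,0,0,0,-1],
    [0,0,0,-5,0,0,-1],
    [0,0,0,-25,0,0,-1],
    [0,0,0,-55,0,0,-1]
  ]
}}

```text
time_s: 18.95
eef_pos: [0.4106, -0.2118, 0.0937]
eef_rot: [0.092, -0.7, 0.093, 0.702]
wrist_force: [0.8, -0.1, -1.6]
opening: 0.524
```

```bash
python3 -c "
from h import *
o=ctrl.get_obs();c=ctrl.camera('wrist');i=c['pixels'];cv2.imwrite('pics/w12.png',i)
go(657.8,0.8,125,95.7)
"
```

```text
t 19.0 pos [ 413.  -213.7   98. ] yaw -105.0 q6 1.1 open 0.53 F [ 3.9 -1.   2.2]
turn [-0.362 -0.002 -0.005] shift [ -27.7 -270.5 -180.9]
per 100mm world up: shift x -100
```

View pics/w12.png

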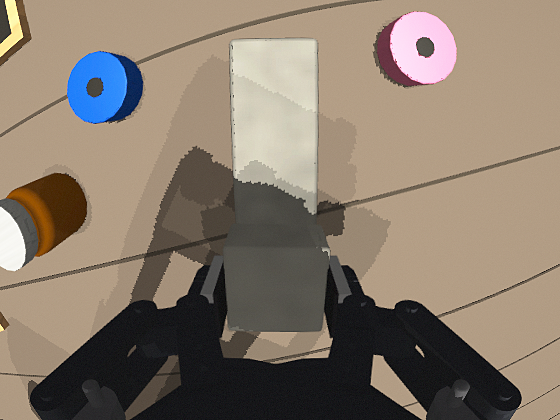

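{"op": "servo_tool", "data": {
  "targets": [
    [-0.02,0,0,-12,-14,-9,-1],
    [-0.07,0,0,-28,-52,-35,-1],
    [-0.13,0,0,-28,-96,-64,-1],
    [-0.19,0,0,-28,-140,-93,-1],
    [-0.25,0,0,-28,-184,-123,-1],
    [-0.31,0,0,-28,-228,-152,-1],
    [-0.35,-0.002,-0.003,-28,-260,-174,-1],
    [-0.362,-0.002,-0.005,-28,-270.5,-181,-1]
  ]
}}

```text
time_s: 20.0
eef_pos: [0.6589, 0.0039, 0.1244]
eef_rot: [-0.036, -0.706, -0.037, 0.706]
wrist_force: [-0.8, -0.2, -1.0]
opening: 0.524
```

```bash
python3 -c "
from h import *
go(657.8,0.8,45,95.7)
"
```

```text
t 20.0 pos [658.9   3.9 124.4] yaw -84.1 q6 1.29 open 0.52 F [-0.8 -0.2 -1. ]
turn [0.004 0.001 0.001] shift [79.4  3.   1.3]
per 100mm world up: shift x -100
```

{"op": "servo_tool", "data": {
  "targets": [
    [0.004,0,0,6,2,1,-1],
    [0.004,0,0,20,3,1.3,-1],
    [0.004,0,0,36,3,1.3,-1],
    [0.004,0,0,52,3,1.3,-1],
    [0.004,0,0,66,3,1.3,-1],
    [0.004,0,0,76,3,1.3,-1],
    [0.004,0,0,79.5,3,1.3,-1],
    [0.004,0,0,79.5,3,1.3,-1]
  ]
}}

```text
time_s: 21.0
eef_pos: [0.658, 0.0009, 0.0449]
eef_rot: [-0.035, -0.706, -0.035, 0.706]
wrist_force: [-0.2, 0.1, -0.4]
opening: 0.524
```

```bash
python3 -c "
from h import *
o=ctrl.get_obs();c=ctrl.camera('wrist');i=c['pixels'];cv2.imwrite('pics/w13.png',i)
go(657.8,0.8,14.5,95.7)
"
```

```text
t 21.05 pos [658.2   0.8  45.4] yaw -84.3 q6 1.29 open 0.53 F [ 0.4 -0.5 -0.6]
turn [ 0. -0.  0.] shift [30.9 -0.   0.4]
per 100mm world up: shift x -100
```

View pics/w13.png

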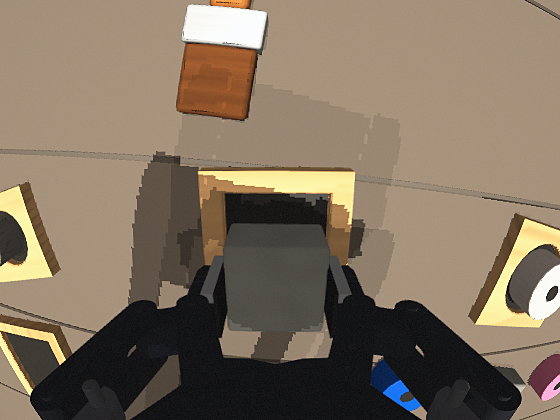

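The block is square over its recess. Lowering.

{"op": "servo_tool", "data": {
  "targets": [
    [0,0,0,6,0,0,-1],
    [0,0,0,14,0,0,-1],
    [0,0,0,21,0,0,-1],
    [0,0,0,25,0,0,-1],
    [0,0,0,27.5,0,0,-1],
    [0,0,0,29,0,0,-1],
    [0,0,0,30,0,0,-1],
    [0,0,0,30.5,0,0,-1]
  ]
}}

```text
time_s: 22.05
eef_pos: [0.6584, 0.0008, 0.015]
eef_rot: [0.035, 0.706, 0.035, -0.706]
wrist_force: [-0.4, -0.1, 0.1]
opening: 0.523
```

{"op": "servo_tool", "data": {
  "targets": [
    [0,0,0,0.3,0,0,-1],
    [0,0,0,0.6,0,0,-1],
    [0,0,0,0.9,0,0,-1],
    [0,0,0,1.2,0,0,-1],
    [0,0,0,1.4,0,0,-1],
    [0,0,0,1.6,0,0,-1],
    [0,0,0,1.6,0,0,-1],
    [0,0,0,1.6,0,0,-1]
  ]
}}

```text
time_s: 23.05
eef_pos: [0.6585, 0.0008, 0.0148]
eef_rot: [0.035, 0.706, 0.035, -0.706]
wrist_force: [-5.2, 0.4, 10.0]
opening: 0.527
```

Contact at 10 N. Release and rise.

{"op": "servo_tool", "data": {
  "targets": [
    [0,0,0,0,0,0,0.15],
    [0,0,0,0,0,0,0.25],
    [0,0,0,0,0,0,0.4],
    [0,0,0,-2,0,0,0.4],
    [0,0,0,-20,0,0,0.4],
    [0,0,0,-50,0,0,0.7],
    [0,0,0,-90,0,0,1],
    [0,0,0,-125,0,0,1]
  ]
}}

```text
time_s: 24.05
eef_pos: [0.659, 0.0007, 0.1429]
eef_rot: [0.035, 0.707, 0.035, -0.705]
wrist_force: [0.3, -0.6, 0.2]
opening: 1.004
```

```bash
python3 -c "
from h import *
o=ctrl.get_obs();c=ctrl.camera('wrist');i=c['pixels'];cv2.imwrite('pics/w14.png',i)
c=ctrl.camera('top');i=c['pixels'];cv2.imwrite('pics/t14.png',cv2.resize(i[170:365,90:420],None,fx=2.4,fy=2.4,interpolation=cv2.INTER_CUBIC))
cv2.imwrite('pics/t14c.png',cv2.resize(i[245:355,355:470],None,fx=4,fy=4,interpolation=cv2.INTER_CUBIC))
go(452.4,-222.5,140,76.1)
"
```

```text
t 24.15 pos [6.62e+02 3.00e-01 1.47e+02] yaw -84.3 q6 1.29 open 1.0 F [-0.5 -0.6  0.1]
turn [ 0.343 -0.011 -0.001] shift [  5.1 200.7 230.9]
per 100mm world up: shift x -100
```

View pics/w14.png

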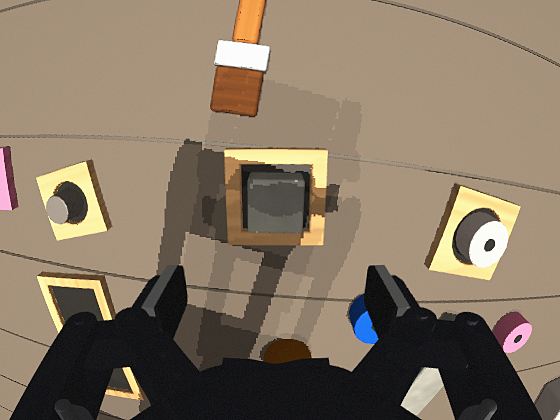

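View pics/t14c.png

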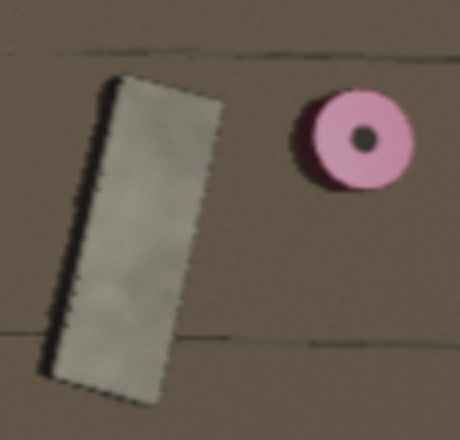

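View pics/t14.png

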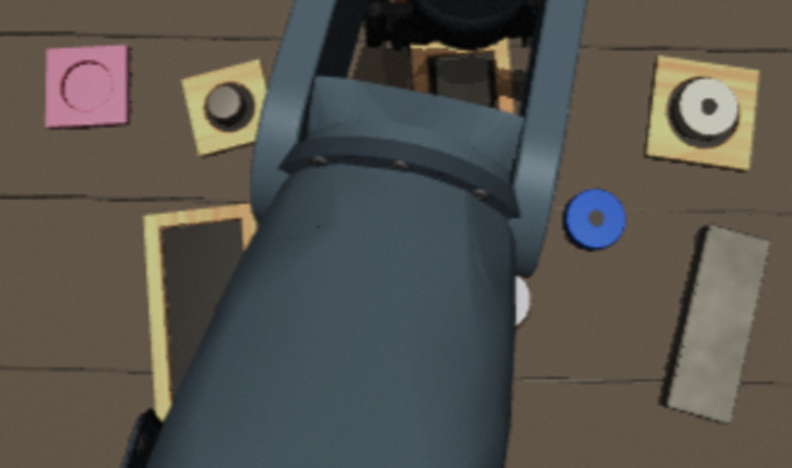

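Plug, wheel and block all sit in their recesses. Next the brick; first I refine its axis.

```bash
python3 -c "
from h import *
c=ctrl.camera('top')
f=lambda p:(np.float64(p)+.5)/4-.5+[355,245]
P=ray(c,f([(122,76),(222,102),(157,405),(55,375)]),.03)*1000
print(P.round(1),P.mean(0))
for a,b in ((3,0),(2,1)):
  d=P[b]-P[a];print(np.hypot(*d),np.degrees(np.arctan2(d[1],d[0])))
go(452.4,-222.5,140,76.5)
"
```

```text
[[ 534.5 -215.5]
 [ 522.2 -267.1]
 [ 369.7 -229.4]
 [ 383.2 -178.3]] [ 452.42751909 -222.5873203 ]
155.8076645955376 -13.804421448196413
157.10078559971097 -13.894232003465632
t 24.2 pos [6.607e+02 5.000e-01 1.442e+02] yaw -84.3 q6 1.29 open 1.0 F [ 0.2 -0.5 -0.7]
turn [ 0.336 -0.007 -0.001] shift [  3.  201.  229.5]
per 100mm world up: shift x -100
```

{"op": "servo_tool", "data": {
  "targets": [
    [0.02,0,0,0,12,14,1],
    [0.07,0,0,0,40,46,1],
    [0.13,0,0,1,74,85,1],
    [0.19,-0.003,0,2,108,124,1],
    [0.25,-0.007,0,3,142,163,1],
    [0.3,-0.007,0,3,174,199,1],
    [0.335,-0.007,0,3,195,223,1],
    [0.343,-0.007,-0.001,3,201,229.5,1]
  ]
}}

```text
time_s: 25.2
eef_pos: [0.4499, -0.2233, 0.139]
eef_rot: [0.088, -0.701, 0.087, 0.702]
wrist_force: [0.1, 0.5, 0.1]
opening: 1.003
```

```bash
python3 -c "
from h import *
go(452.4,-222.5,9,76.1)
c=ctrl.camera('wrist');i=c['pixels'];cv2.imwrite('pics/w15.png',i)
"
```

```text
t 25.2 pos [ 449.9 -223.3  139. ] yaw -104.1 q6 1.12 open 1.0 F [0.1 0.5 0.1]
turn [-0.004  0.002  0.001] shift [130.   -1.3  -2.4]
per 100mm world up: shift x -100
```

View pics/w15.png

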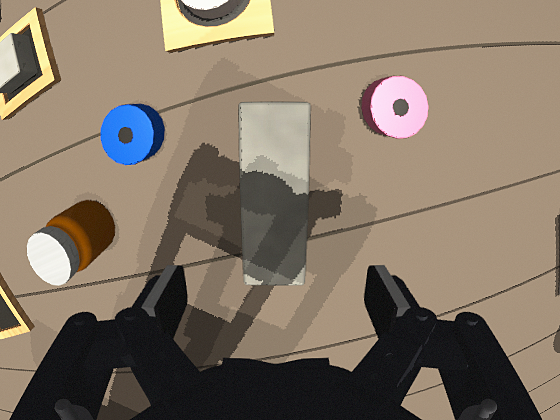

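{"op": "servo_tool", "data": {
  "targets": [
    [-0.004,0.002,0,12,-1.3,-2.4,1],
    [-0.004,0.002,0,34,-1.3,-2.4,1],
    [-0.004,0.002,0,58,-1.3,-2.4,1],
    [-0.004,0.002,0,82,-1.3,-2.4,1],
    [-0.004,0.002,0,104,-1.3,-2.4,1],
    [-0.004,0.002,0,120,-1.3,-2.4,1],
    [-0.004,0.002,0,128,-1.3,-2.4,1],
    [-0.004,0.002,0,130,-1.3,-2.4,0.8]
  ]
}}

```text
time_s: 26.25
eef_pos: [0.4528, -0.2223, 0.0087]
eef_rot: [-0.086, 0.702, -0.085, -0.702]
wrist_force: [0.6, -0.2, 0.2]
opening: 0.902
```

```bash
python3 -c "
from h import *
go(452.4,-222.5,9,76.1)
c=ctrl.camera('wrist');i=c['pixels'];cv2.imwrite('pics/w16.png',i)
"
```

```text
t 26.25 pos [ 452.8 -222.3    8.7] yaw -103.8 q6 1.12 open 0.9 F [ 0.6 -0.2  0.2]
turn [0.001 0.    0.001] shift [-0.3  0.3  0.4]
per 100mm world up: shift x -100
```

View pics/w16.png

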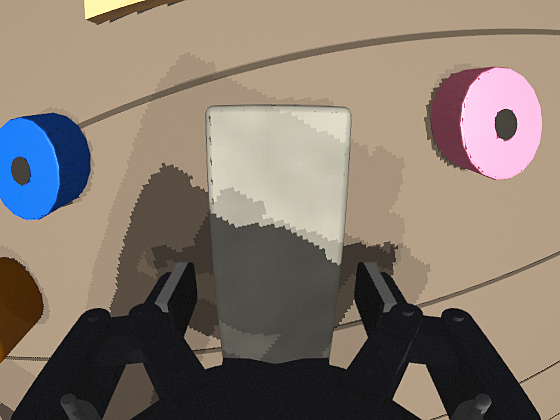

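The brick lies between the pads. Close and lift.

{"op": "servo_tool", "data": {
  "targets": [
    [0,0,0,0,0,0,0.5],
    [0,0,0,0,0,0,0.35],
    [0,0,0,0,0,0,-1],
    [0,0,0,0,0,0,-1],
    [0,0,0,0,0,0,-1],
    [0,0,0,-4,0,0,-1],
    [0,0,0,-14,0,0,-1],
    [0,0,0,-30,0,0,-1]
  ]
}}

```text
time_s: 27.3
eef_pos: [0.4524, -0.2221, 0.0393]
eef_rot: [0.086, -0.702, 0.085, 0.702]
wrist_force: [-0.2, -0.3, -4.6]
opening: 0.641
```

```bash
python3 -c "
from h import *
go(441.3,217.8,150,98.1)
c=ctrl.camera('wrist');i=c['pixels'];cv2.imwrite('pics/w17.png',i)
c=ctrl.camera('side');i=c['pixels'];cv2.imwrite('pics/s17.png',i)
"
```

```text
t 27.3 pos [ 452.4 -222.1   39.3] yaw -103.9 q6 1.12 open 0.64 F [-0.2 -0.3 -4.6]
turn [-0.383  0.001  0.002] shift [-109.9 -424.6  116.2]
per 100mm world up: shift x -100
```

View pics/w17.png

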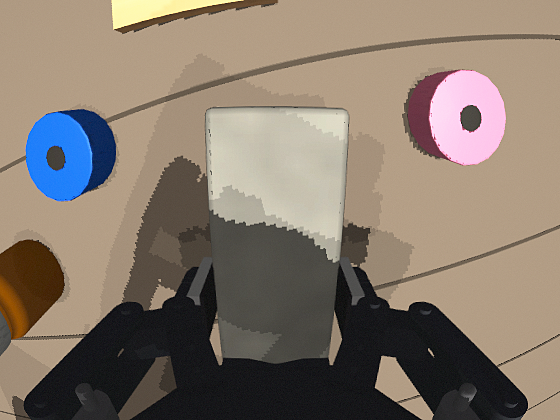

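View pics/s17.png

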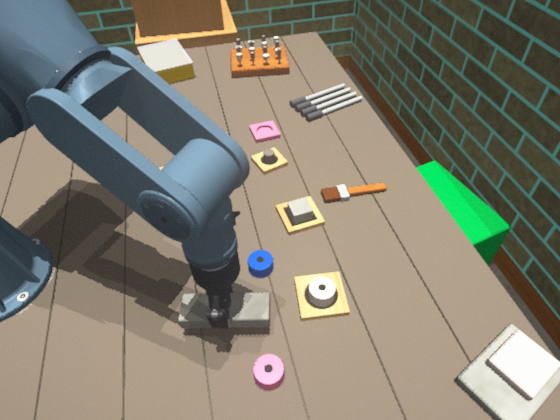

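{"op": "servo_tool", "data": {
  "targets": [
    [0,0,0,-8,0,0,-1],
    [0,0,0,-24,0,0,-1],
    [0,0,0,-42,0,0,-1],
    [0,0,0,-60,0,0,-1],
    [0,0,0,-78,0,0,-1],
    [0,0,0,-96,0,0,-1],
    [0,0,0,-110,0,0,-1],
    [0,0,0,-118,0,0,-1]
  ]
}}

```text
time_s: 28.4
eef_pos: [0.4541, -0.2236, 0.1605]
eef_rot: [-0.085, 0.704, -0.086, -0.7]
wrist_force: [0.4, 0.1, -4.8]
opening: 0.639
```

```bash
python3 -c "
from h import *
go(441.3,217.8,157,98.1)
"
```

```text
t 28.4 pos [ 454.1 -223.6  160.5] yaw -103.8 q6 1.12 open 0.64 F [ 0.4  0.1 -4.8]
turn [-0.383 -0.005 -0.002] shift [   2.3 -425.5  118.2]
per 100mm world up: shift x -100
```

{"op": "servo_tool", "data": {
  "targets": [
    [-0.015,0,0,0,-17,5,-1],
    [-0.04,0,0,0,-47,13,-1],
    [-0.07,0,0,0,-85,24,-1],
    [-0.11,0,0,0,-123,34,-1],
    [-0.15,0,0,0,-162,45,-1],
    [-0.18,0,0,0,-200,56,-1],
    [-0.21,0,0,0,-238,66,-1],
    [-0.25,0,0,0,-276,77,-1]
  ]
}}

```text
time_s: 29.4
eef_pos: [0.4441, 0.0649, 0.159]
eef_rot: [0.004, 0.708, 0.003, -0.706]
wrist_force: [1.3, 0.0, -4.4]
opening: 0.642
```

```bash
python3 -c "
from h import *
go(441.3,217.8,150,98.1)
"
```

```text
t 29.4 pos [444.1  64.9 159. ] yaw -89.4 q6 1.44 open 0.64 F [ 1.3  0.  -4.4]
turn [-0.131 -0.003 -0.002] shift [   8.7 -153.     1.3]
per 100mm world up: shift x -100
```

{"op": "servo_tool", "data": {
  "targets": [
    [-0.03,0,0,0,-32,0,-1],
    [-0.06,0,0,0,-62,0,-1],
    [-0.085,0,0,2,-90,1,-1],
    [-0.105,-0.003,-0.002,4,-115,1,-1],
    [-0.12,-0.003,-0.002,6,-136,1.3,-1],
    [-0.131,-0.003,-0.002,8,-149,1.3,-1],
    [-0.131,-0.003,-0.002,9,-153,1.3,-1],
    [-0.131,-0.003,-0.002,9,-153,1.3,-1]
  ]
}}

```text
time_s: 30.4
eef_pos: [0.441, 0.2177, 0.1495]
eef_rot: [-0.05, -0.705, -0.05, 0.705]
wrist_force: [-0.0, -0.8, -3.3]
opening: 0.642
```

```bash
python3 -c "
from h import *
go(441.3,217.8,45,98.1)
"
```

```text
t 30.4 pos [441.  217.7 149.5] yaw -81.9 q6 1.65 open 0.64 F [-0.  -0.8 -3.3]
turn [ 0.     0.    -0.001] shift [104.5  -0.2  -0.4]
per 100mm world up: shift x -100
```

{"op": "servo_tool", "data": {
  "targets": [
    [0,0,0,8,0,0,-1],
    [0,0,0,24,0,0,-1],
    [0,0,0,43,0,0,-1],
    [0,0,0,62,0,0,-1],
    [0,0,0,80,0,0,-1],
    [0,0,0,95,0,0,-1],
    [0,0,0,103,0,0,-1],
    [0,0,0,105,0,0,-1]
  ]
}}

```text
time_s: 31.4
eef_pos: [0.4407, 0.2175, 0.0439]
eef_rot: [-0.05, -0.705, -0.05, 0.706]
wrist_force: [0.2, 0.9, -4.8]
opening: 0.641
```

```bash
python3 -c "
from h import *
go(441.3,217.8,14,98.1)
c=ctrl.camera('wrist');i=c['pixels'];cv2.imwrite('pics/w18.png',i)
c=ctrl.camera('side');i=c['pixels'];cv2.imwrite('pics/s18.png',cv2.resize(i[110:230,100:300],None,fx=4,fy=4))
"
```

```text
t 31.4 pos [440.7 217.5  43.9] yaw -81.9 q6 1.65 open 0.64 F [ 0.2  0.9 -4.8]
turn [-0.     0.001 -0.001] shift [29.9 -0.3 -0.7]
per 100mm world up: shift x -100
```

View pics/w18.png

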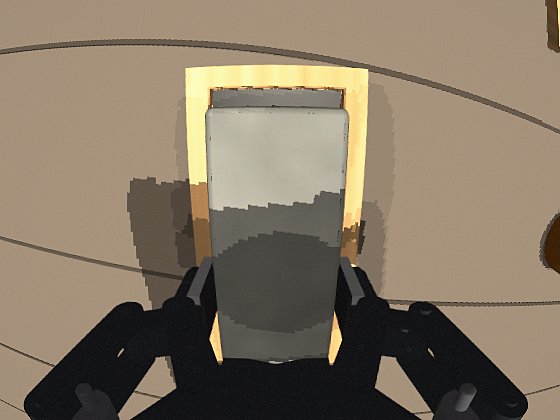

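View pics/s18.png

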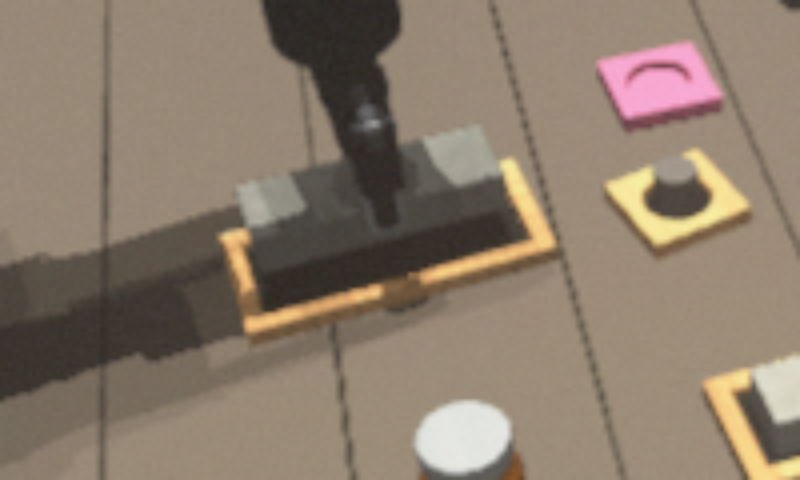

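{"op": "servo_tool", "data": {
  "targets": [
    [0,0,0,6,0,-0.7,-1],
    [0,0,0,13,0,-0.7,-1],
    [0,0,0,19,0,-0.7,-1],
    [0,0,0,23,0,-0.7,-1],
    [0,0,0,26,0,-0.7,-1],
    [0,0,0,27.5,0,-0.7,-1],
    [0,0,0,28.5,0,-0.7,-1],
    [0,0,0,29,0,-0.7,-1]
  ]
}}

```text
time_s: 32.5
eef_pos: [0.442, 0.2177, 0.0156]
eef_rot: [0.05, 0.705, 0.05, -0.705]
wrist_force: [0.3, -0.5, -4.1]
opening: 0.638
```

{"op": "servo_tool", "data": {
  "targets": [
    [0,0,0,0.3,0,0,-1],
    [0,0,0,0.6,0,0,-1],
    [0,0,0,0.9,0,0,-1],
    [0,0,0,1.2,0,0,-1],
    [0,0,0,1.5,0,0,-1],
    [0,0,0,1.7,0,0,-1],
    [0,0,0,1.7,0,0,-1],
    [0,0,0,1.7,0,0,-1]
  ]
}}

```text
time_s: 33.5
eef_pos: [0.4421, 0.2177, 0.015]
eef_rot: [0.05, 0.705, 0.05, -0.705]
wrist_force: [-6.0, -2.4, 10.8]
opening: 0.641
```

{"op": "servo_tool", "data": {
  "targets": [
    [0,0,0,0,0,0,0.35],
    [0,0,0,0,0,0,0.45],
    [0,0,0,0,0,0,0.6],
    [0,0,0,-2,0,0,0.6],
    [0,0,0,-20,0,0,0.6],
    [0,0,0,-50,0,0,0.7],
    [0,0,0,-90,0,0,1],
    [0,0,0,-125,0,0,1]
  ]
}}

```text
time_s: 34.5
eef_pos: [0.4422, 0.2179, 0.1414]
eef_rot: [0.05, 0.706, 0.05, -0.705]
wrist_force: [0.3, 0.4, 0.2]
opening: 0.997
```

{"op": "servo_tool", "data": {
  "targets": [
    [0,0,0,-10,10,0,1],
    [0,0,0,-25,40,0,1],
    [0,0,0,-40,80,0,1],
    [0,0,0,-50,120,0,1],
    [0,0,0,-60,160,0,1],
    [0,0,0,-60,200,0,1],
    [0,0,0,-60,230,0,1],
    [0,0,0,-60,240,0,1]
  ]
}}

```text
time_s: 35.5
eef_pos: [0.4754, -0.0215, 0.2005]
eef_rot: [-0.049, -0.705, -0.049, 0.706]
wrist_force: [-0.2, 0.4, 0.1]
opening: 1.0
```

```bash
python3 -c "
from h import *
c=ctrl.camera('top');cv2.imwrite('pics/tf.png',cv2.resize(c['pixels'][90:370,90:490],None,fx=2,fy=2))
c=ctrl.camera('side');cv2.imwrite('pics/sf.png',cv2.resize(c['pixels'][100:320,130:400],None,fx=2.7,fy=2.7))
go(0,0,0,0)
"
```

```text
t 35.6 pos [475.5 -20.5 200.7] yaw -82.0 q6 1.14 open 1.0 F [-0.5  0.6  0.2]
turn [-1.431e+00  1.000e-03  1.000e-03] shift [201.1 -86.5 467.9]
per 100mm world up: shift x -100
```

View pics/tf.png

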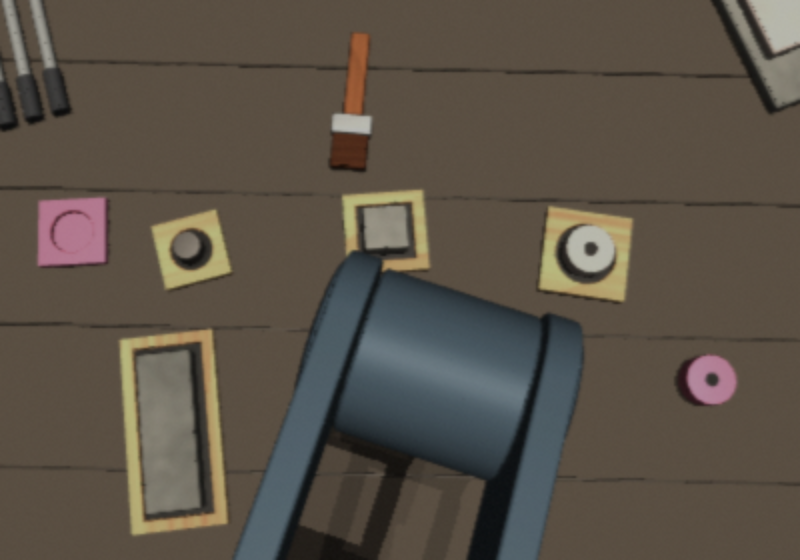

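View pics/sf.png

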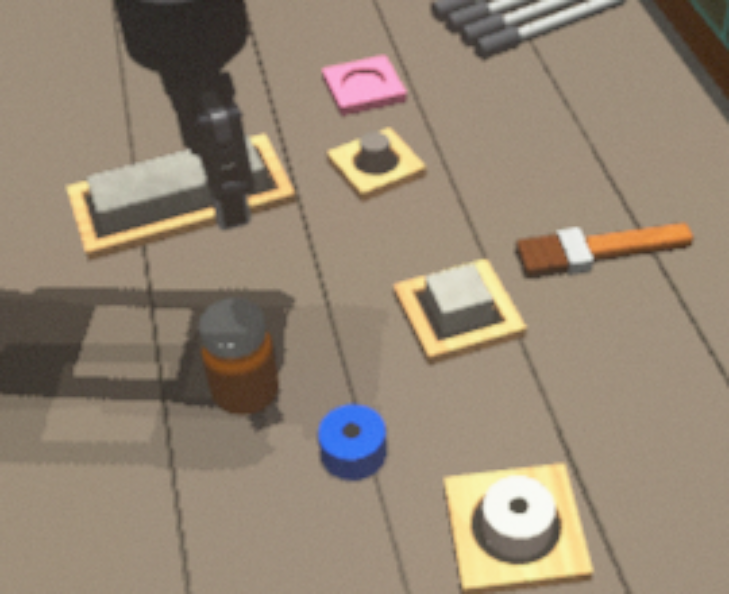

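```bash
python3 -c "
from h import *
c=ctrl.camera('top');f=lambda p:(np.float64(p)+.5)/2-.5+90
print(rect(ray(c,f([(137,352),(190,348),(202,513),(145,518)]),.035)))
print(ray(c,f([(187,246),(590,251),(386,228)]),.035)*1000)
print(ctrl.get_obs()['dq'].round(3)); print(ctrl.hand_in())
"
```

```text
(array([439.6, 215.7]), array([166.4,  56.7]), np.float32(7.0))
[[ 6.31250895e+02  2.09512215e+02]
 [ 6.36098904e+02 -2.15771738e+02]
 [ 6.55748837e+02  1.93113187e-01]]
[ 0.025 -0.009  0.001  0.005  0.003  0.003]
the job is handed in; nothing more can be done
None
```

I took the stack apart in the order plug, wheel, block, brick. Each stone was lowered until the wrist force showed contact (about 8–15 N), then released into its matching wooden tray. The job is handed in, at about 36 s of the 128 s allowed.

- **Position:** the last top and side pictures show all four stones lying flat in their recesses. The measured stone centres are within about 3 mm of the recess centres, and the clearance is 7–8 mm a side.
- **Left alone:** the jar, the brush and the pink and blue look-alikes appear where they were; I compared them by eye and did not measure them. The gripper was open, clear of everything, with TCP about 0.2 m above the bench.
- **Disagreements:**
  - The wheel and the brick made contact about 1 mm higher than I had worked out, which is far less than the 7 mm rim.
  - The brick's length read 166 mm in the last hand-picked measurement (true length 160 mm).

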